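# Third layer of the drying crib

### The arm

A 6-joint arm with a two-finger parallel gripper is mounted at the origin on a cart in front of the work surface, level with it; the furniture and walls round the work are solid. World frame = base frame: x ahead of the robot, y to its left, z up, the work surface at z = 0. Lengths are in m, angles in rad, forces in N, time in s.
With the tool pointing down it reaches from about 0.35 to 0.875 m from the base axis. Payload 15.5 kg.
Tool frame: the origin (TCP) lies on the centre line of the jaws, within the pads' length; the fingertips stand 8 mm ahead of it and the grasp point (between the pads) lies 11 mm behind it; z points along the fingers, y is the line along which they close (so a half turn about z gives the same grasp; the last joint's range is limited). The gripper opens to 85 mm and grips with 20 to 120 N. Pads are 22 mm wide; open, the fingers measure 114 mm over their backs; the gripper's body (76 mm by 85 mm) begins 54 mm behind the grasp point. The pads swing forward as they close: fully open they stand 13 mm farther back than shut.
Start: joints at [-1.391, 0.494, 1.345, -0, 1.302, -0.096], TCP at [0.17, -0.601, 0.239] pointing down, gripper open.
Joint ranges: [-2.91, 2.91], [-0.82, 2.16], [0.22, 2.67], [-1.22, 4.37], [0.12, 2.79], [-3.08, 3.08]. Speed limits (rad/s): [1.89, 1.89, 2.57, 3.01, 3.01, 3.01].

### API

Orientations are given as a unit quaternion [x, y, z, w].
In Python, from cell import ctrl, viewer gives the robot as it stands. The module is installed in compiled form; this text tells all that it offers.
- The arm moves only by the tool carry_out, never from a script. Its argument "motion" is one flat list of numbers, 5 for each row, row after row: the closure, from 0 (fully open) to 1 (shut), then the shift along the tool's x, y, z normalised to -1 to 1, where 1 is 0.4 m, then the turn about the tool's z normalised to -1 to 1, where 1 is 0.5 rad. A call has 1 to 12 rows; each row is the pose to reach, as a shift and turn from the pose commanded when the call began, along the tool's axes at that moment; what a row does not reach only later rows make up. A row lasts 1/10 s, in which the tool goes at most 50 mm and 8.59 degrees, less where a joint would pass 70% of its speed; a pose out of reach is approached as far as the arm can. A call with a number of a shift or a turn outside -1 to 1 is refused whole. A call with a gripper value outside its range is refused whole. The fingers move at their own pace and stop on an object; "grip_force" is the grip in N (left out, the last holds). Time passes only in rows, so rows that repeat a pose let the fingers close. It gives the time, the measured TCP pose, the force, the opening and the grip force at its end, in the units of the state.
- ctrl.read_state(): the state, without advancing time (a new reading comes with each control period).
- viewer.read_camera(name): name is "scene" or "top" or "wrist"; returns a dict with "img" (384x512x3 uint8, red, green, blue), "mtx" (3x3 intrinsics, pixels), "k1" (the pictures are not rectified: a ray, as slopes to the right and down, at radius r is drawn at 1 + k1 r^2 times it, then the intrinsics apply), "extrinsics" (4x4, takes a point from camera to world coordinates). Camera axes: x right, y up, looking along -z (the intrinsics and any distortion apply to the point x, -y, -z); pixel columns grow to the right and rows downward; lengths in m; the calibration is good to about 2 mm. A picture is of the moment at which its call begins. There is no depth.
- ctrl.hand_in(): hands the job in; it is judged then, once.
The state is a dict: "t": time; "qpos": joint angles; "dq": joint speeds; "effort": joint torques, N m; "tcp_pos": TCP position; "orientation": TCP orientation; "wrist_force": force on the tool from outside, world axes, zero at the start; "moment": the same for the moment, N m; "width": finger opening in m; "grasp_force": force on a finger pad.
Only numpy, scipy, OpenCV 4.12 (cv2) and the standard library are available. Lean on these libraries where they do the work, as an engineer would, in place of code of your own. Each camera call takes 0.05 s, during which the arm holds its last target. There are 200 camera calls.

### The job

The little wooden crib on which glued plaques are set to dry has its first two crossed layers. Build its third layer: take the two long loose slats and lay them flat across the top pair, crosswise to it, one straight above each of the two bottom slats with the ends level with theirs. Leave the short offcut where it lies, and do not push the crib out of its place.

Things in the scene. Friction and masses are not known exactly. Their poses are not given: they have to be found in the camera images.
- slat_a_mid (a point): centre (half-way up) of one long loose slat, a plain wooden bar 150 long x 28 wide x 20 high (mm), 0.06 kg, lying flat on the worktop; x along its length, y across its width, z up. The two long slats are alike and either may go on either side
- slat_b_mid (a point): centre (half-way up) of the other long loose slat, same size and axes
- offcut_mid (a point): centre (half-way up) of the short offcut, of the same wood and section but only 75 mm long (x along its length); not used
- crib_top (a point): loose crib of two crossed, screwed slat layers, 150 x 150 x 40 mm, 0.4 kg. Point: centre of the square (open, no wood there) at its top face, 40 mm above the worktop. Bottom slats (150 x 28 x 20 mm) run along x, centred at y = +55 and -55 mm; top slats along y, at x = +55 and -55 mm. A third-layer slat lies along x at y = +55 or -55 mm, its centre 10 mm above this point; z up
Things that resemble listed ones, but are neither listed nor needed, are in the scene too. What is shaped like the part that bears slat_a_mid but turquoise is not meant.

How it is judged:
At the end, for the whole second after the job is handed in: Both long slats rest flat on the crib in the third layer (height within 4 mm), crosswise to its top pair (10 deg), one above each bottom slat (16 mm sideways, ends 20 mm); the crib is level and within 30 mm of its start, the offcut within 20 mm (x of slat_a_mid in the frame of crib_top between -0.02 and 0.02 m and z of slat_a_mid in the frame of crib_top between 0.006 and 0.014 m and angle between the x axis of each of slat_a_mid, slat_b_mid and the x axis of crib_top, either way round below 0.18 rad and angle between each of slat_a_mid, slat_b_mid's own z axis and vertical below 0.08 rad and x of slat_b_mid in the frame of crib_top between -0.02 and 0.02 m and z of slat_b_mid in the frame of crib_top between 0.006 and 0.014 m and ((y of slat_a_mid in the frame of crib_top between 0.039 and 0.071 m and y of slat_b_mid in the frame of crib_top between -0.071 and -0.039 m) or (y of slat_b_mid in the frame of crib_top between 0.039 and 0.071 m and y of slat_a_mid in the frame of crib_top between -0.071 and -0.039 m)) and angle between crib_top's own z axis and vertical below 0.05 rad and distance of crib_top from where it was at the start of the episode below 0.03 m and distance of offcut_mid from where it was at the start of the episode below 0.02 m); the robot touches nothing.
It fails at once if the short offcut is moved from its place (distance of offcut_mid from where it was at the start of the episode above 0.02 m).
It fails at once if the crib is pushed out of its place (distance of crib_top from where it was at the start of the episode above 0.03 m).
It also fails if it takes over 54 s, if anything falls off the work surface, if the arm or the gripper's body presses on something with over 40 N, if the wrist force passes 120 N, or if a joint passes its speed limit or range.

## Working session

There is one attempt and no reset: what is moved stays moved. The work goes in short steps, Python scripts to look and compute and a tool call to move; the robot and the scene stay as the last step left them, time stands still between calls to the robot, and variables do not carry over. Pictures are saved under pics/ and viewed, at most 10 in all, crops included, and the job is handed in when it is done.

Besides the shell and the picture viewer there is one more tool, called as name(argument=value, ...), one argument or row to a line, values as JSON. carry_out: Moves the arm, as the interface text tells. Scaled input: -1 to 1 covers 0.4 m each way for a shift and 0.5 rad each way for a turn. Its arguments: {"type":"object","properties":{"motion":{"type":"array","items":{"type":"number","minimum":-1,"maximum":1}},"grip_force":{"type":"number"}},"required":["motion"]}

```bash
mkdir -p pics; python3 - <<'E'
from cell import ctrl, viewer
import cv2,pickle
d={}
for n in ["scene","top"]:
    c=viewer.read_camera(n); d[n]=c
    cv2.imwrite(f"pics/{n}0.png",c["img"][:,:,::-1])
    print(n,c["mtx"].tolist(),c["k1"],c["extrinsics"].round(3).tolist())
pickle.dump(d,open("c0.pkl","wb"))
print(ctrl.read_state())
E
```

```text
scene [[482.904724191731, 0.0, 254.68713426726674], [0.0, 482.904724191731, 200.88208611498817], [0.0, 0.0, 1.0]] -0.20771552371852195 [[0.698, 0.515, -0.498, -0.121], [-0.716, 0.493, -0.495, -0.713], [-0.009, 0.702, 0.713, 1.098], [0.0, 0.0, 0.0, 1.0]]
top [[482.4291934470817, 0.0, 259.7595091337039], [0.0, 482.4291934470817, 183.9489466910717], [0.0, 0.0, 1.0]] 0.06844912943583131 [[0.024, 0.989, -0.144, 0.395], [-0.999, 0.028, 0.021, 0.039], [0.025, 0.143, 0.989, 1.396], [0.0, 0.0, 0.0, 1.0]]
{'t': 0.1, 'qpos': array([-1.39049477e+00,  4.94123730e-01,  1.34607097e+00,  2.53209192e-05,
        1.30248714e+00, -9.54890496e-02]), 'dq': array([ 1.11940200e-03, -1.01508106e-03, -8.49770805e-05,  1.87687350e-03,
        2.72471492e-04, -1.41088840e-03]), 'effort': array([ 3.45079789e-03, -8.83588386e+01, -3.84563506e+01, -1.51193831e-04,
        5.13674197e-03,  2.28816032e-05]), 'tcp_pos': array([ 0.1701536 , -0.60106851,  0.23875759]), 'orientation': array([ 9.90507814e-01,  1.37455353e-01, -1.08924026e-05, -5.44617213e-04]), 'wrist_force': array([-0.22865614,  0.4552913 , -0.22694846]), 'moment': array([ 0.01648125, -0.02845077, -0.00903485]), 'grasp_force': 0.0, 'width': 0.08496654067720527}
```

View pics/scene0.png

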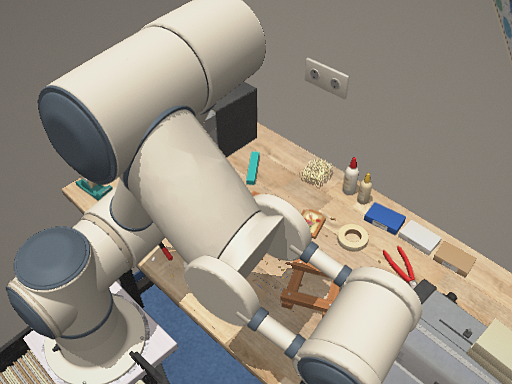

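View pics/top0.png

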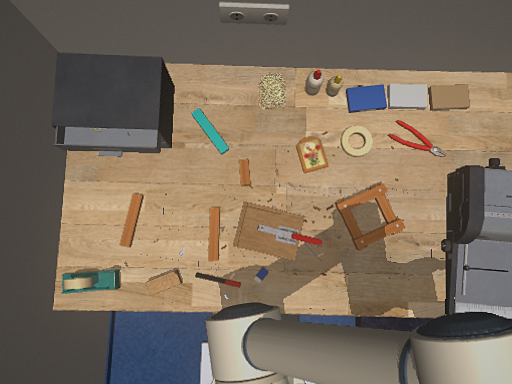

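The top view shows the long slats at about (131,220) and (214,233), the offcut at (245,172), the crib at (370,215), and the turquoise decoy at (210,131). The scene view is mostly blocked by the arm, so I'll measure from the top view.

```bash
cat > h.py <<'E'
import numpy as np, cv2
def undist(c,p):
    K=c["mtx"]; k=c["k1"]; D=np.array([k,0,0,0,0],float)
    return cv2.undistortPointsIter(np.asarray(p,float).reshape(-1,1,2),K,D,None,None,(3,100,1e-10)).reshape(-1,2)
def toplane(c,p,z):
    u=undist(c,p); E=c["extrinsics"]
    d=np.c_[u[:,0],-u[:,1],-np.ones(len(u))]@E[:3,:3].T
    o=E[:3,3]; s=(z-o[2])/d[:,2]
    return o+d*s[:,None]
def project(c,P):
    E=c["extrinsics"]; q=(np.atleast_2d(P)-E[:3,3])@E[:3,:3]
    s=np.c_[q[:,0],-q[:,1]]/(-q[:,2:]); s=s*(1+c["k1"]*(s**2).sum(1,keepdims=True))
    return s@c["mtx"][:2,:2].T+c["mtx"][:2,2]
def rect(P):
    (x,y),(w,h),a=cv2.minAreaRect((P[:,:2]*1000).astype(np.float32))
    if w<h: w,h,a=h,w,a+90
    return np.array([x/1000,y/1000]),w,h,(a+90)%180-90
def woodmask(img):
    hsv=cv2.cvtColor(img,cv2.COLOR_RGB2HSV)
    return hsv
E
python3 - <<'E'
import pickle
from h import *
d=pickle.load(open("c0.pkl","rb"));c=d["top"];img=c["img"]
hsv=cv2.cvtColor(img,cv2.COLOR_RGB2HSV)
for u,v in [(131,220),(214,233),(245,172),(375,195),(345,220),(392,208),(375,235),(300,185),(150,180),(240,220)]: print((u,v),img[v,u],hsv[v,u])
m=((hsv[...,0]<=14)&(hsv[...,1]>140)&(hsv[...,2]>70)).astype(np.uint8)
cs,_=cv2.findContours(m,cv2.RETR_EXTERNAL,cv2.CHAIN_APPROX_NONE)
for k in cs:
    if cv2.contourArea(k)<100: continue
    P=toplane(c,k.reshape(-1,2),0.01); ctr,w,h,a=rect(P)
    print(k.reshape(-1,2).mean(0).round(),cv2.contourArea(k),ctr.round(4),round(w,1),round(h,1),round(a,1))
cr=cv2.resize(img[170:265,320:420],None,fx=5,fy=5,interpolation=cv2.INTER_CUBIC)
mm=cv2.resize(m[120:270,100:430]*255,None,fx=1.5,fy=1.5)
o=np.zeros((475+225,500,3),np.uint8)
o=np.zeros((590,800,3),np.uint8);o[:475,:500]=cr[:,:,::-1]
o[:225,500:][:, :]=cv2.resize(mm,(300,136))[:,:,None].repeat(3,2)[:225] if False else 0
o[:136,500:]=cv2.resize(mm,(300,136))[:,:,None]
cv2.imwrite("pics/crop1.png",o)
E
```

```text
(131, 220) [169 109  61] [ 13 163 169]
(214, 233) [169 109  63] [ 13 160 169]
(245, 172) [163 106  60] [ 13 161 163]
(375, 195) [167 106  61] [ 13 162 167]
(345, 220) [107  69  41] [ 13 157 107]
(392, 208) [183 162 136] [ 17  65 183]
(375, 235) [109  71  41] [ 13 159 109]
(300, 185) [126 103  82] [ 14  89 126]
(150, 180) [183 152 117] [ 16  92 183]
(240, 220) [138 103  67] [ 15 131 138]
[306. 239.] 131.5 [ 0.4412 -0.1276] 85.7 17.3 77.5
[214. 233.] 438.5 [0.4507 0.1367] 145.0 27.3 0.3
[131. 220.] 456.0 [0.4838 0.3725] 148.3 27.9 -10.1
[370. 216.] 2396.5 [ 0.5144 -0.3114] 152.7 149.8 -64.5
[244. 172.] 198.5 [0.6303 0.0548] 75.7 26.9 6.5
[313. 158.] 110.5 [ 0.6861 -0.1414] 87.2 73.5 17.3
[411. 138.] 305.0 [ 0.7477 -0.4345] 125.6 60.2 63.7
```

View pics/crop1.png

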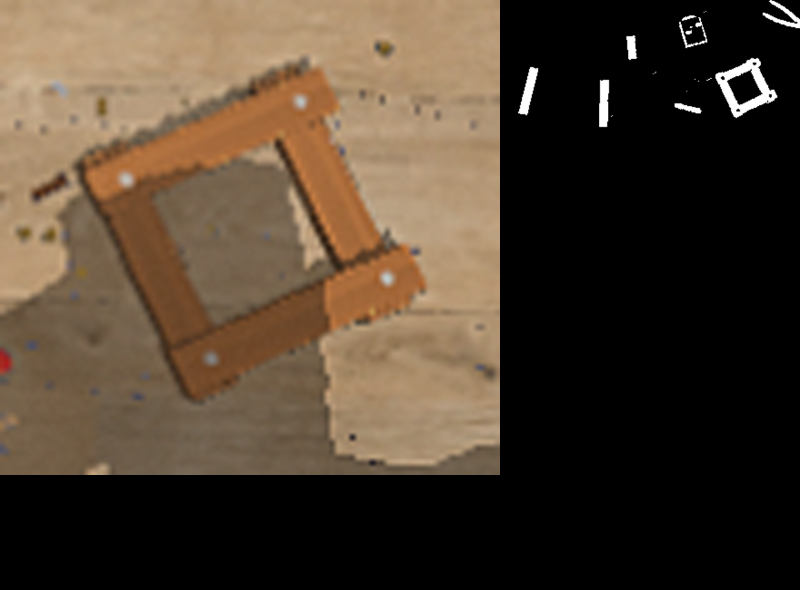

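The crop shows the crib's top pair running right and up, with screws at crop pixels (127,180), (300,102), (388,278) and (210,358). The bottom pair is perpendicular, so third-layer slats go at a yaw of about +25°. I'll refine this with the screws.

```bash
python3 - <<'E'
import pickle
from h import *
d=pickle.load(open("c0.pkl","rb"));c=d["top"];img=c["img"]
hsv=cv2.cvtColor(img,cv2.COLOR_RGB2HSV)
S=[]
for u,v in [(127,180),(300,102),(388,278),(210,358)]:
    x,y=320+u/5-.4,170+v/5-.4
    ix,iy=int(round(x)),int(round(y)); w=img[iy-4:iy+5,ix-4:ix+5,2].astype(float); w=np.clip(w-np.median(w)-25,0,None)
    # blue channel: screw bright against wood
    yy,xx=np.mgrid[iy-4:iy+5,ix-4:ix+5]; m=(np.hypot(xx-x,yy-y)<3); w*=m
    S.append([(w*xx).sum()/w.sum(),(w*yy).sum()/w.sum()])
P=toplane(c,S,0.04);print(np.round(S,1).tolist(),P.round(4).tolist())
print("sides",[round(float(np.linalg.norm(P[i]-P[i-1]))*1000,1) for i in range(4)])
ct=P.mean(0); e=(P[1]-P[2])+(P[0]-P[3]); f=P[0]-P[1]+P[3]-P[2]
print(ct,np.degrees(np.arctan2(e[1],e[0])),np.degrees(np.arctan2(f[1],f[0]))-90)
m=((hsv[...,0]<=15)&(hsv[...,1]>120)&(hsv[...,2]>60)).astype(np.uint8)[165:270,325:420]
k=max(cv2.findContours(m,cv2.RETR_EXTERNAL,cv2.CHAIN_APPROX_NONE)[0],key=cv2.contourArea)
print(rect(toplane(c,k.reshape(-1,2)+[325,165],0.02)))
E
```

```text
[[344.8, 205.3], [379.6, 189.9], [396.9, 225.2], [361.8, 241.3]] [[0.5375, -0.2321, 0.04], [0.5844, -0.3311, 0.04], [0.4857, -0.3783, 0.04], [0.4379, -0.2793, 0.04]]
sides [110.2, 109.5, 109.4, 109.9]
[ 0.51139272 -0.30519553  0.04      ] 25.45400526679571 25.574504004666593
(array([ 0.51336047, -0.30827161]), 153.0314483642578, 150.7972412109375, -64.52287673950195)
```

carry_out(
  motion=[0.45,0.35,-0.3,0,0,0.45,0.6,-0.9,0,0.1,0.45,0.6,-0.9,0,0.1,0.45,0.6,-0.9,0,0.1,0.45,0.6,-0.9,0,0.1,0.45,0.6,-0.9,0,0.1,0.45,0.6,-0.9,0,0.1,0.45,0.6,-0.9,0,0.1,0.45,0.6,-0.9,0,0.1,0.45,0.6,-0.9,0,0.1,0.45,0.6,-0.9,0,0.1],
  grip_force=40,
)

```text
t: 1.2
tcp_pos: [0.3033, -0.1892, 0.2394]
orientation: [0.994, 0.114, 0.0, 0.0]
wrist_force: [-1.4, -0.5, 0.8]
width: 0.0466
grasp_force: 0.0
```

carry_out(
  motion=[0.4,0.543,-0.71,0,0.447,0.4,0.543,-0.71,0.2,0.447,0.4,0.543,-0.71,0.2,0.447,0.4,0.543,-0.71,0.3,0.447,0.4,0.543,-0.71,0.3,0.447,0.4,0.543,-0.71,0.3,0.447,0.4,0.543,-0.71,0.3,0.447,0.4,0.543,-0.71,0.3,0.447,0.4,0.543,-0.71,0.3,0.447,0.4,0.543,-0.71,0.3,0.447,0.4,0.543,-0.71,0.3,0.447],
)

```text
t: 2.3
tcp_pos: [0.4513, 0.1345, 0.1193]
orientation: [1.0, 0.001, -0.0, 0.0]
wrist_force: [-0.5, -1.1, 0.3]
width: 0.0512
grasp_force: 0.0
```

```bash
python3 - <<'E'
from cell import ctrl, viewer
import cv2
from h import *
print(ctrl.read_state()["qpos"])
c=viewer.read_camera("wrist"); cv2.imwrite("pics/w1.png",c["img"][:,:,::-1])
hsv=cv2.cvtColor(c["img"],cv2.COLOR_RGB2HSV)
m=((hsv[...,0]<=14)&(hsv[...,1]>140)&(hsv[...,2]>60)).astype(np.uint8)
for k in cv2.findContours(m,cv2.RETR_EXTERNAL,cv2.CHAIN_APPROX_NONE)[0]:
    if cv2.contourArea(k)>800: print(k.reshape(-1,2).mean(0).round(),rect(toplane(c,k.reshape(-1,2),0.02)))
E
```

```text
[ 1.62987151e-01  4.55312298e-01  1.85418295e+00 -2.42394788e-04
  8.32551188e-01  1.73277037e+00]
[252. 188.] (array([0.45811267, 0.13664633]), 128.00669860839844, 25.83284568786621, 0.35837504267692566)
```

View pics/w1.png

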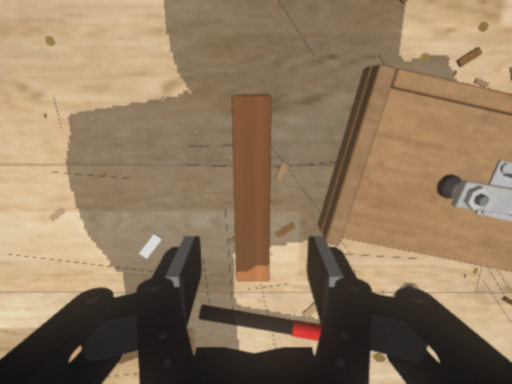

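The wrist view shows slat B (pixels 252,95–281) between the open fingers, and the board to the right stays clear of them. Next I'll descend and grip.

carry_out(
  motion=[0.4,-0.005,-0.005,0.12,0,0.4,-0.005,-0.005,0.22,0,0.4,-0.005,-0.005,0.268,0,0.4,-0.005,-0.005,0.268,0,0.4,-0.005,-0.005,0.268,0,1,-0.005,-0.005,0.268,0,1,-0.005,-0.005,0.268,0,1,-0.005,-0.005,0.268,0,1,-0.005,-0.005,0.268,0,1,-0.005,-0.005,0.268,0,1,-0.005,-0.005,0.268,0],
  grip_force=40,
)

```text
t: 3.45
tcp_pos: [0.4501, 0.1377, 0.0136]
orientation: [1.0, 0.001, 0.001, -0.0]
wrist_force: [-0.8, -3.2, 13.5]
width: 0.0269
grasp_force: 38.8
```

carry_out(
  motion=[1,0,0,-0.1,0,1,0,0,-0.2,0,1,0,0,-0.3,0,1,0,0.1,-0.375,0,1,0.05,0.9,-0.375,-0.4,1,0.05,0.9,-0.375,-0.5,1,0.05,0.9,-0.375,-0.6,1,0.05,0.9,-0.375,-0.88,1,0.05,0.9,-0.375,-0.88,1,0.05,0.9,-0.375,-0.88,1,0.05,0.9,-0.375,-0.88,1,0.05,0.9,-0.375,-0.88],
)

```text
t: 4.65
tcp_pos: [0.4707, -0.2272, 0.1633]
orientation: [0.976, 0.218, 0.001, 0.002]
wrist_force: [0.1, 0.8, -1.0]
width: 0.0269
grasp_force: 41.1
```

```bash
python3 - <<'E'
from cell import ctrl, viewer
import cv2
from h import *
c=viewer.read_camera("wrist"); cv2.imwrite("pics/w2.png",c["img"][:,:,::-1])
t=viewer.read_camera("top"); cv2.imwrite("pics/t2.png",t["img"][:,:,::-1])
s=ctrl.read_state(); print(s["tcp_pos"],np.degrees(2*np.arctan2(s["orientation"][1],s["orientation"][0])),s["width"])
T=np.array([.5351,-.3548])-s["tcp_pos"][:2]; a=2*np.arctan2(s["orientation"][1],s["orientation"][0])
print("tool dx,dy/0.4",(T@[np.cos(a),np.sin(a)])/.4,(T@[np.sin(a),-np.cos(a)])/.4)
E
```

```text
[ 0.46975662 -0.22290244  0.16278041] 25.228058863311272 0.027023515195610102
tool dx,dy/0.4 0.007232839846850266 0.36791942124192706
```

View pics/w2.png

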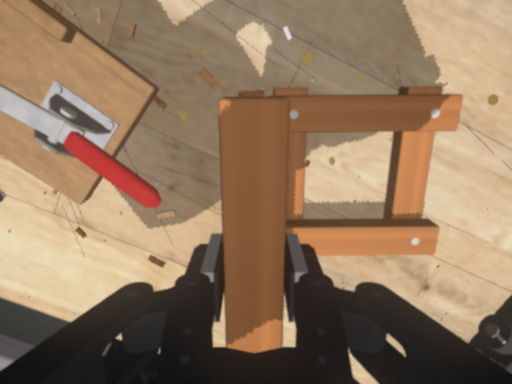

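The slat is held square and parallel to the crib. Its far end is at row 98, and screws are visible at (294,114), (435,113) and (416,241). I'll check the slat's offset along the grip and the crib position from this view.

```bash
python3 - <<'E'
from cell import ctrl, viewer
from h import *
c=viewer.read_camera("wrist"); s=ctrl.read_state(); a=np.radians(25.23); R=np.array([[np.cos(a),np.sin(a)],[np.sin(a),-np.cos(a)]])
e=toplane(c,[[222,98],[288,97]],.169); print("far end in tool", ((e[:,:2]-s["tcp_pos"][:2])@R.T).round(4).tolist())
p=toplane(c,[[294,114],[435,113],[416,241]],.04); print(p.round(4).tolist())
E
```

```text
far end in tool [[0.0725, -0.0117], [0.0729, 0.0137]]
[[0.5346, -0.2268, 0.04], [0.582, -0.3259, 0.04], [0.4832, -0.3743, 0.04]]
```

carry_out(
  motion=[1,0.011,0.2,0,0,1,0.011,0.36,0,0,1,0.011,0.36,0,0,1,0.011,0.36,0.1,0,1,0.011,0.36,0.2,0,1,0.011,0.36,0.24,0,1,0.011,0.36,0.255,0,1,0.011,0.36,0.265,0,1,0.011,0.36,0.27,0,1,0.011,0.36,0.272,0,1,0.011,0.36,0.272,0],
)

```text
t: 5.9
tcp_pos: [0.536, -0.3506, 0.0541]
orientation: [0.976, 0.219, 0.0, 0.0]
wrist_force: [-0.0, 0.7, -0.9]
width: 0.027
grasp_force: 41.1
```

carry_out(
  motion=[1,0,0,0.002,0,1,0,0,0.003,0,1,0,0,0.003,0,0.8,0,0,0.003,0,0.6,0,0,0.003,0,0.4,0,0,0.003,0,0.4,0,0,0.003,0,0.4,0,0,0.003,0,0.4,0,0,-0.03,0,0.4,0,0,-0.12,0,0.4,0,0,-0.24,0,0.4,0,0,-0.35,0],
)

```text
t: 7.1
tcp_pos: [0.5355, -0.3503, 0.196]
orientation: [0.976, 0.219, 0.0, 0.0]
wrist_force: [0.6, -1.3, -0.0]
width: 0.0515
grasp_force: 0.0
```

```bash
python3 - <<'E'
from cell import ctrl, viewer
import cv2
from h import *
c=viewer.read_camera("wrist"); cv2.imwrite("pics/w3.png",c["img"][:,:,::-1])
s=ctrl.read_state(); print(s["t"],s["tcp_pos"],np.degrees(2*np.arctan2(s["orientation"][1],s["orientation"][0])),s["width"])
E
```

```text
7.15 [ 0.53791979 -0.35217771  0.20367014] 25.34533740286041 0.05103427316842651
```

View pics/w3.png

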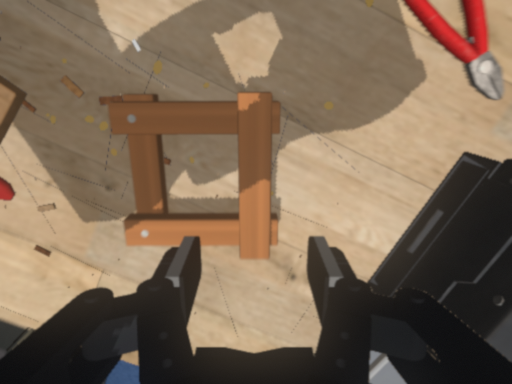

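The first slat is down, square across the bars, at columns 238–271 and rows 92–258. Now I'll go to slat A.

carry_out(
  motion=[0.4,0.29,-0.86,0,0.88,0.4,0.29,-0.86,0,0.88,0.4,0.29,-0.86,0,0.88,0.4,0.29,-0.86,0,0.88,0.4,0.29,-0.86,0,0.88,0.4,0.29,-0.86,0,0.88,0.4,0.29,-0.86,0,0.88,0.4,0.29,-0.86,0,0.88,0.4,0.29,-0.86,0,0.88,0.4,0.29,-0.86,0,0.88],
)

```text
t: 8.15
tcp_pos: [0.4936, 0.0097, 0.1938]
orientation: [1.0, 0.002, 0.0, 0.0]
wrist_force: [0.5, -0.4, 0.6]
width: 0.0512
grasp_force: 0.0
```

carry_out(
  motion=[0.4,-0.021,-0.907,0,0.36,0.4,-0.021,-0.907,0,0.36,0.4,-0.021,-0.907,0,0.36,0.4,-0.021,-0.907,0.05,0.36,0.4,-0.021,-0.907,0.1,0.36,0.4,-0.021,-0.907,0.18,0.36,0.4,-0.021,-0.907,0.18,0.36,0.4,-0.021,-0.907,0.18,0.36,0.4,-0.021,-0.907,0.18,0.36,0.4,-0.021,-0.907,0.18,0.36,0.4,-0.021,-0.907,0.18,0.36],
)

```text
t: 9.25
tcp_pos: [0.485, 0.3714, 0.1218]
orientation: [0.996, -0.09, 0.0, -0.0]
wrist_force: [-0.1, -0.5, 0.1]
width: 0.0514
grasp_force: 0.0
```

```bash
python3 - <<'E'
from cell import ctrl, viewer
import cv2
from h import *
s=ctrl.read_state(); print(s["qpos"].round(2),s["tcp_pos"],np.degrees(2*np.arctan2(s["orientation"][1],s["orientation"][0])))
c=viewer.read_camera("wrist"); cv2.imwrite("pics/w4.png",c["img"][:,:,::-1])
hsv=cv2.cvtColor(c["img"],cv2.COLOR_RGB2HSV)
m=((hsv[...,0]<=15)&(hsv[...,1]>120)&(hsv[...,2]>50)).astype(np.uint8)
for k in cv2.findContours(m,cv2.RETR_EXTERNAL,cv2.CHAIN_APPROX_NONE)[0]:
    if cv2.contourArea(k)>800: print(k.reshape(-1,2).mean(0).round(),rect(toplane(c,k.reshape(-1,2),0.02)))
E
```

```text
[ 0.56  0.6   1.51 -0.    1.03  2.31] [0.48502835 0.37141324 0.1217652 ] -10.278721387040765
[256. 185.] (array([0.48240173, 0.37115002]), 147.89137268066406, 27.185815811157227, -10.4599609375)
```

View pics/w4.png

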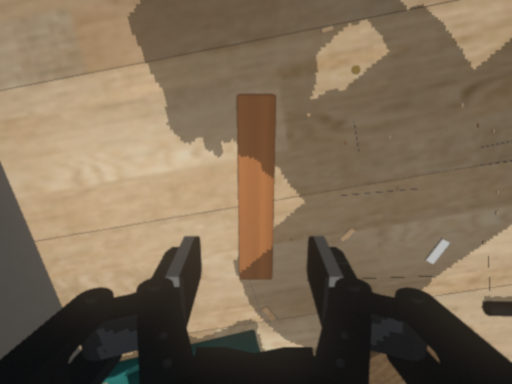

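Slat A is centred between the fingers (256,95–280), measured at 148 x 27 mm with yaw -10.5°. The teal dispenser at the bottom is clear.

carry_out(
  motion=[0.4,-0.006,0,0.12,0,0.4,-0.006,0,0.22,0,0.4,-0.006,0,0.271,0,0.4,-0.006,0,0.271,0,0.4,-0.006,0,0.271,0,1,-0.006,0,0.271,0,1,-0.006,0,0.271,0,1,-0.006,0,0.271,0,1,-0.006,0,0.271,0,1,-0.006,0,0.271,0,1,-0.006,0,0.271,0],
  grip_force=40,
)

```text
t: 10.4
tcp_pos: [0.4826, 0.3736, 0.0148]
orientation: [0.996, -0.089, 0.001, -0.001]
wrist_force: [-0.2, -4.2, 9.9]
width: 0.0269
grasp_force: 39.6
```

carry_out(
  motion=[1,0,0,-0.1,0,1,0,0,-0.2,0,1,0,0,-0.3,0,1,0,0.1,-0.375,0,1,0.113,0.928,-0.375,-0.9,1,0.113,0.928,-0.375,-0.9,1,0.113,0.928,-0.375,-0.9,1,0.113,0.928,-0.375,-0.9,1,0.113,0.928,-0.375,-0.9,1,0.113,0.928,-0.375,-0.9,1,0.113,0.928,-0.375,-0.9,1,0.113,0.928,-0.375,-0.9],
)

```text
t: 11.6
tcp_pos: [0.4607, -0.005, 0.164]
orientation: [0.991, 0.133, 0.001, 0.001]
wrist_force: [-0.1, -0.1, -0.6]
width: 0.0267
grasp_force: 40.4
```

carry_out(
  motion=[1,-0.1,0.53,0,-0.35,1,-0.1,0.53,0,-0.35,1,-0.1,0.53,0,-0.35,1,-0.1,0.53,0,-0.35,1,-0.1,0.53,0,-0.35,1,-0.1,0.53,0,-0.35,1,-0.1,0.53,0,-0.35,1,-0.1,0.53,0,-0.35],
)

```text
t: 12.4
tcp_pos: [0.479, -0.2139, 0.1633]
orientation: [0.975, 0.222, 0.0, 0.0]
wrist_force: [-0.4, 0.5, -0.5]
width: 0.0269
grasp_force: 40.4
```

```bash
python3 - <<'E'
from cell import ctrl, viewer
import cv2
from h import *
c=viewer.read_camera("wrist"); cv2.imwrite("pics/w5.png",c["img"][:,:,::-1])
s=ctrl.read_state(); a=2*np.arctan2(s["orientation"][1],s["orientation"][0]); print(s["tcp_pos"],np.degrees(a),s["width"])
T=np.array([.4863,-.2534])+.002*np.array([.9,.43])-s["tcp_pos"][:2]
print("tool dx,dy/0.4",(T@[np.cos(a),np.sin(a)])/.4,(T@[np.sin(a),-np.cos(a)])/.4)
E
```

```text
[ 0.47899251 -0.21382633  0.16322916] 25.69785736012007 0.027019215644357907
tool dx,dy/0.4 -0.021451336373734205 0.09708466034064113
```

View pics/w5.png

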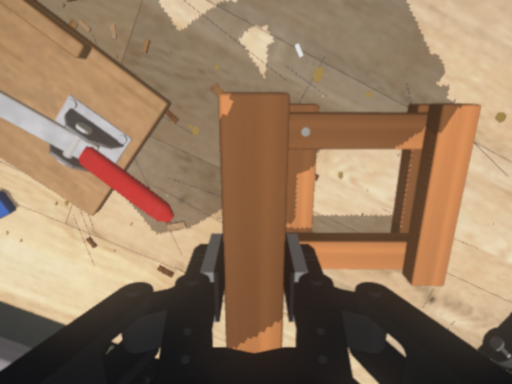

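Slat A is held square and the first slat lies in place at columns 415–480. Now I'll place the second.

carry_out(
  motion=[1,-0.026,0.097,0,0,1,-0.026,0.097,0,0,1,-0.026,0.097,0.1,0,1,-0.026,0.097,0.2,0,1,-0.026,0.097,0.24,0,1,-0.026,0.097,0.255,0,1,-0.026,0.097,0.265,0,1,-0.026,0.097,0.27,0,1,-0.026,0.097,0.27,0,1,-0.026,0.097,0.27,0],
)

```text
t: 13.45
tcp_pos: [0.4868, -0.2546, 0.0557]
orientation: [0.975, 0.222, 0.0, 0.0]
wrist_force: [-0.6, 0.1, -1.6]
width: 0.027
grasp_force: 40.4
```

carry_out(
  motion=[1,0,0,0.002,0,1,0,0,0.004,0,1,0,0,0.004,0,0.8,0,0,0.004,0,0.6,0,0,0.004,0,0.4,0,0,0.004,0,0.4,0,0,0.004,0,0.4,0,0,0.004,0,0.4,0,0,-0.03,0,0.4,0,0,-0.12,0,0.4,0,0,-0.24,0,0.4,0,0,-0.35,0],
)

```text
t: 14.65
tcp_pos: [0.4861, -0.2543, 0.1965]
orientation: [0.975, 0.222, -0.0, -0.0]
wrist_force: [0.7, -0.0, 1.1]
width: 0.0513
grasp_force: 0.0
```

carry_out(
  motion=[0.4,-0.3,-0.5,-0.1,0,0.4,-0.3,-0.5,-0.1,0,0.4,-0.3,-0.5,-0.1,0,0.4,-0.3,-0.5,-0.1,0,0.4,-0.3,-0.5,-0.1,0,0.4,-0.3,-0.5,-0.1,0,0.4,-0.3,-0.5,-0.1,0,0.4,-0.3,-0.5,-0.1,0],
)

```text
t: 15.45
tcp_pos: [0.2925, -0.1266, 0.235]
orientation: [0.975, 0.222, 0.0, 0.0]
wrist_force: [0.2, -0.7, 0.6]
width: 0.0512
grasp_force: 0.0
```

```bash
python3 - <<'E'
from cell import ctrl, viewer
import cv2
from h import *
c=viewer.read_camera("top"); img=c["img"]
s=ctrl.read_state(); print(s["t"],s["tcp_pos"],s["width"],s["wrist_force"])
cr=cv2.resize(img[150:280,220:430],None,fx=3.8,fy=3.8,interpolation=cv2.INTER_CUBIC)[:,:,::-1]
cv2.imwrite("pics/t6.png",cr)
# expected corners of both slats (z=.06) given crib centre
ct=np.array([.5107,-.304]);a=np.radians(25.5);ex=np.array([np.cos(a),np.sin(a)]);ey=np.array([-ex[1],ex[0]])
for y in(.055,-.055):
    P=[np.r_[ct+ex*i+ey*(y+j),.06] for i,j in[(.075,.014),(.075,-.014),(-.075,-.014),(-.075,.014)]]
    print(((project(c,P)-[220,150])*3.8).round().tolist())
E
```

```text
15.5 [ 0.29249602 -0.12657471  0.23484362] 0.051063997852384885 [-0.11818624 -0.09914491  0.0901182 ]
[[449.0, 192.0], [483.0, 176.0], [573.0, 365.0], [538.0, 380.0]]
[[583.0, 132.0], [618.0, 116.0], [709.0, 303.0], [675.0, 318.0]]
```

View pics/t6.png

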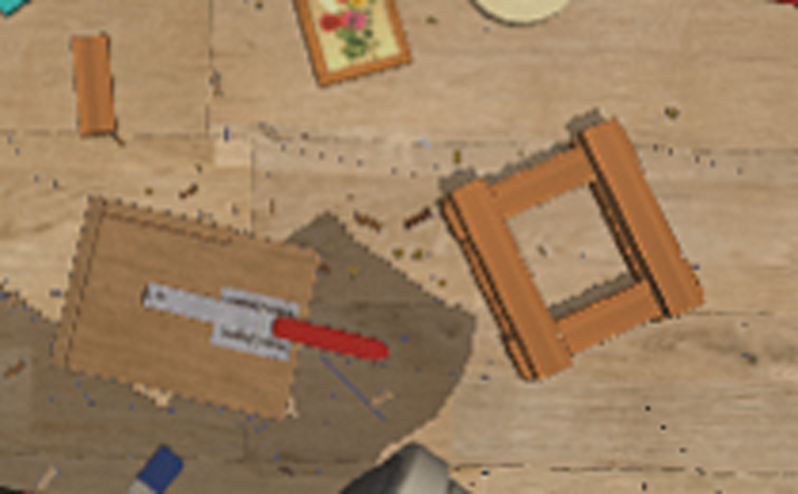

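Both slats match the expected corners to within a few crop pixels (about 5 mm). The offcut is untouched at its place.

```bash
python3 -c "
from cell import ctrl
print(ctrl.hand_in())"
```

```text
the job is handed in; nothing more can be done
None
```

I laid both long slats as the crib's third layer and handed the job in at about 15.5 s; in the last top view they sit within about 5 mm of their targets, and neither the crib nor the offcut has visibly moved, but hand-in returned no verdict.

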